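# Load the test rail with modules in order of width

### The job

Load the test rail: fit the four rail-mount modules onto the rail side by side between the green-yellow earth terminal and the grey end bracket, in order of width, with the narrowest next to the earth terminal and the widest, which runs hottest, at the other end of the row. Each must sit square and fully down on the rail, with no gap between neighbours, or beside the earth terminal, as wide as the narrowest module. Knock no module over and leave the screwdriver, side cutters and multimeter where they lie.

Things in the scene. Friction and masses are not known exactly. Their poses are not given: they have to be found in the camera images.
- module_1: Narrowest module: light grey circuit breaker with small black lever, 17.5 mm wide (own y), 120 g. All four: case 90 mm long (own x) up to z = 38 mm; above it to z = 70 mm a centred nose, 45 mm along x, as wide as the case: grip it from above across these 45 mm, fingertips above the 38 mm shoulders. Levers rise 9 mm more. Origin: centre of underside, z up. Stands foot down.
- module_2: Second narrowest: light grey residual-current breaker, wide blue lever, yellow test button, 35 mm wide (own y), 200 g. Rest as module_1. All four have in the underside a groove along own y, 40 mm wide, 9 mm deep, centred, its mouth flared to 46 mm over the lowest 4 mm. It drops straight onto the rail without snap or force, either way round.
- module_3: Second widest: mid grey time relay with two black dials (5 mm high) on a dark top, 52.5 mm wide (own y), 260 g. Case length, nose, groove, origin and axes as module_1 and module_2.
- module_4: Widest: dark grey power supply with vent slots on top, 70 mm wide (own y), 380 g. Case length, nose, groove, origin and axes as module_1 and module_2.
- rail_board: Fixed aluminium plate, 155 x 285 mm, top 8 mm high, with a bare steel rail: 35 mm wide, 265 mm long, top 23 mm above bench. Origin: on the bench under the rail's middle; y along the rail, z up. A seated module's origin is at x = 0, 14 mm up, its x across the rail. Free stretch y = -110 to 110 mm; modules take 175 mm of it. Grey duct, 37 mm high, at x = 60 to 87 mm.
- earth_terminal: Green and yellow earth terminal, fixed on the rail at one end of the free stretch; which end varies. 10 mm wide along the rail (own y), 56 mm across it, its top 54 mm above the bench. Origin: on the bench under its middle, at y = +115 or -115 mm of rail_board.
- end_bracket: Plain grey end bracket with one steel screw on top, fixed on the rail at the other end of the free stretch. Same size as the earth terminal; origin on the bench under its middle.
- driver_red: Red precision screwdriver lying on the bench, 154 mm long, 16 mm thick. Bystander. Origin: underside of its middle.
- side_cutters: Side cutters with red handles lying on the bench, 108 x 52 x 10 mm. Bystander. Origin: underside of its middle.
- multimeter: Dark blue-grey hand multimeter lying on its back on the bench, 146 x 70 x 41 mm. Bystander. Origin: underside of its middle.

How it is judged:
At the end, for the whole second after the job is handed in: All four modules released and at rest between the end pieces, fully down on the rail (origin 9 to 18 mm high, within 8 mm of its centre line, tilt under 0.10 rad, square within 0.20 rad), in order of width from the earth terminal; gaps from it and between successive modules under 17 mm (x of module_1 in the frame of rail_board between -0.008 and 0.008 m and z of module_1 in the frame of rail_board between 0.009 and 0.018 m and y of module_1 in the frame of rail_board between -0.11 and 0.11 m and angle between each of module_1, module_2, module_3, module_4's own z axis and vertical below 0.1 rad and angle between the x axis of each of module_1, module_2, module_3, module_4 and the x axis of rail_board, either way round below 0.2 rad and linear speed of each of module_1, module_2, module_3, module_4 below 0.02 m/s and angular speed of each of module_1, module_2, module_3, module_4 below 0.2 rad/s and x of module_2 in the frame of rail_board between -0.008 and 0.008 m and z of module_2 in the frame of rail_board between 0.009 and 0.018 m and y of module_2 in the frame of rail_board between -0.11 and 0.11 m and x of module_3 in the frame of rail_board between -0.008 and 0.008 m and z of module_3 in the frame of rail_board between 0.009 and 0.018 m and y of module_3 in the frame of rail_board between -0.11 and 0.11 m and x of module_4 in the frame of rail_board between -0.008 and 0.008 m and z of module_4 in the frame of rail_board between 0.009 and 0.018 m and y of module_4 in the frame of rail_board between -0.11 and 0.11 m and horizontal distance between module_1 and earth_terminal below 0.03075 m and horizontal distance between module_2 and module_1 below 0.04325 m and horizontal distance between module_3 and module_2 below 0.06075 m and horizontal distance between module_4 and module_3 below 0.07825 m); the robot touches nothing.
It fails at once if the red screwdriver: shifted by more than 20 mm (distance of driver_red from where it was at the start of the episode above 0.02 m).
It fails at once if the side cutters: shifted by more than 20 mm (distance of side_cutters from where it was at the start of the episode above 0.02 m).
It fails at once if the multimeter: shifted by more than 20 mm (distance of multimeter from where it was at the start of the episode above 0.02 m).
It fails at once if a module is knocked over or turned on its side (angle between any of module_1, module_2, module_3, module_4's own z axis and vertical above 0.7 rad).
It also fails if it takes over 96 s, if anything falls off the work surface, if the arm or the gripper's body presses on something with over 40 N, if the wrist force passes 120 N, or if a joint passes its speed limit or range.

### The arm

A 6-joint arm with a two-finger parallel gripper is mounted at the origin on a cart in front of the work surface, level with it; the furniture and walls round the work are solid. World frame = base frame: x ahead of the robot, y to its left, z up, the work surface at z = 0. Lengths are in m, angles in rad, forces in N, time in s.
With the tool pointing down it reaches from about 0.375 to 0.9 m from the base axis. Payload 3.1 kg.
Tool frame: the origin (TCP) lies midway between the tips of the shut fingers; the grasp point (between the pads) lies 19 mm behind it (manip.hold_point_z is the distance from the TCP to the grasp point, in m); x points along the fingers, y is the direction in which the jaws open and shut, and the axes are right-handed (so a half turn about x gives the same grasp; the last joint's range is limited). The gripper opens to 85 mm and grips with 20 to 120 N. Pads are 22 mm wide; open, the fingers measure 114 mm over their backs; the gripper's body (76 mm by 85 mm) begins 54 mm behind the grasp point. The pads swing forward as they close: fully open they stand 13 mm farther back than shut.
Start: joints at [-1.363, 0.527, 1.433, -0, 1.181, -0.178], TCP at [0.235, -0.579, 0.231] pointing down, gripper open.
Joint ranges: [-3.08, 3.08], [-0.75, 2.2], [0.22, 2.44], [-1.43, 4.57], [0, 2.65], [-2.85, 2.85]. Speed limits (rad/s): [2.79, 2.79, 3.14, 3.14, 3.14, 3.14].

### API

Orientations are given as a unit quaternion [x, y, z, w].
In Python, from station import manip, snapshot gives the robot as it stands.
- The arm moves only by the tool play_rows, never from a script. Its argument "series" is a list of rows, each a list of 4 numbers: the shift along the tool's x, y, z in m, then the turn about the tool's x in degrees. In form: [[tx, ty, tz, spin], ...]. A call has 1 to 20 rows; each row is the pose to reach, as a shift and turn from the pose measured when the call began, along the tool's axes at that moment; what a row does not reach only later rows make up. A row lasts 1/10 s, in which the tool goes at most 50 mm and 8.59 degrees, less where a joint would pass 70% of its speed; a pose out of reach is approached as far as the arm can. A call with a gripper value outside its range is refused whole. "claw" is the opening in per cent of the stroke, from 0 (shut) to 100 (fully open), set as the call begins (left out, the last holds). The fingers move at their own pace and stop on an object; "force" is the grip in N (left out, the last holds). Time passes only in rows, so rows that repeat a pose let the fingers close. It gives the time, the measured TCP pose, the force and the opening at its end, in the units of the state.
- manip.sense(): the state, without advancing time (a new reading comes with each control period).
- snapshot(name): name is "side" or "top" or "wrist"; returns a dict with "image" (384x512x3 uint8, blue, green, red), "depth" (384x512 float32, m along the optical axis (not along the pixel's ray), 0 where there is no reading), "fov_y" (degrees; the focal length in pixels is half the picture's height over the tangent of half this angle, whatever the lens; pixels are square), "cx", "cy" (the principal point, pixels), "R" (3x3) and "t" (3): a world point X has camera coordinates R X + t. Camera axes: x right, y down, z forward; pixel columns grow to the right and rows downward; lengths in m; the calibration is good to about 2 mm. A picture is of the moment at which its call begins.
- manip.sign_off(): hands the job in, once; it reports no verdict.
The state is a dict: "t": time; "q": joint angles; "qd": joint speeds; "tau": joint torques, N m; "tcp_pos": TCP position; "tool_rot": TCP orientation; "force": force on the tool from outside, world axes, zero at the start; "ft_torque": the same for the moment, N m; "finger_gap": opening from 0.0 (shut) to 1.0 (fully open).
Only numpy, scipy, OpenCV 4.12 (cv2) and the standard library are available. Lean on these libraries where they do the work, as an engineer would, in place of code of your own. Each camera call takes 0.05 s, during which the arm holds its last target.

## Working session

There is one attempt and no reset: what is moved stays moved. The work goes in short steps, Python scripts to look and compute and a tool call to move; the robot and the scene stay as the last step left them, time stands still between calls to the robot, and variables do not carry over. Pictures are saved under pics/ and viewed, and the job is handed in when it is done.

Besides the shell and the picture viewer there is one more tool, called by a JSON object that holds its "name" and its "arguments". play_rows: Moves the arm, as the interface text tells. Its arguments: {"type":"object","properties":{"series":{"type":"array","items":{"type":"array","items":{"type":"number"}}},"claw":{"type":"number"},"force":{"type":"number"}},"required":["series"]}

```bash
ls; mkdir -p pics
python3 - <<'E'
from station import manip, snapshot
import cv2,pickle
print(manip.sense())
for n in("top","side","wrist"):
    s=snapshot(n);cv2.imwrite(f"pics/{n}0.png",s["image"]);pickle.dump(s,open(f"{n}0.pkl","wb"))
    print(n,s["fov_y"],s["cx"],s["cy"],s["R"].round(3).tolist(),s["t"].round(3))
E
```

```text
pics
{'t': 0.0, 'q': array([-1.36349214e+00,  5.28471555e-01,  1.43391297e+00, -5.68235845e-07,
        1.18137503e+00, -1.78525421e-01]), 'qd': array([ 1.12892681e-03, -2.06240146e-04, -2.53385987e-05,  3.77872395e-04,
       -2.18528802e-04,  4.20188215e-04]), 'tau': array([-1.91090080e-04, -4.42351842e+01, -1.78026152e+01, -1.09543685e-04,
        8.41391244e-03, -1.22184673e-06]), 'tcp_pos': array([ 0.23506784, -0.57833812,  0.2303269 ]), 'tool_rot': array([-0.69397802, -0.13633285,  0.69400044, -0.13480079]), 'force': array([-0.09763023, -0.52004753,  0.73666676]), 'ft_torque': array([ 0.00651308,  0.02470864, -0.00224696]), 'finger_gap': 1.004001588842183}
top 56.92322300191182 259.3366625707627 190.43246222291506 [[-0.026, -1.0, 0.002], [-0.984, 0.026, -0.179], [0.179, -0.007, -0.984]] [-0.057  0.572  0.866]
side 42.3653595399541 253.89031429596693 190.31146219457665 [[0.972, -0.233, -0.022], [-0.15, -0.551, -0.821], [0.18, 0.802, -0.57]] [-0.566  0.074  1.498]
wrist 62.04397757073654 257.1744955973223 192.1543529586874 [[0.376, -0.927, -0.001], [-0.887, -0.36, 0.29], [-0.269, -0.108, -0.957]] [-0.624 -0.036  0.381]
```

View pics/top0.png

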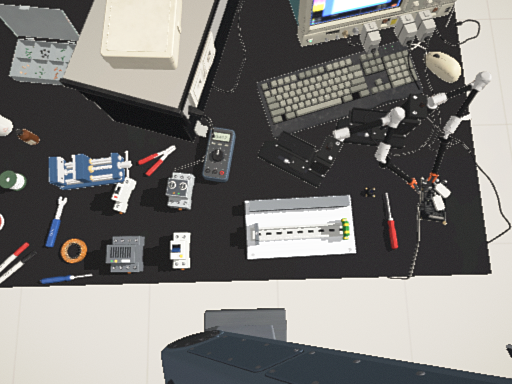

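View pics/side0.png

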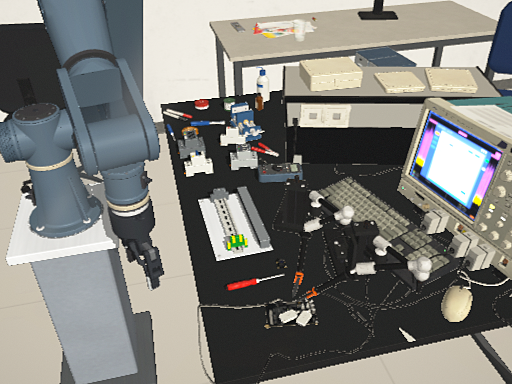

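Run:
```python
import cv2
i=cv2.imread("pics/top0.png")
cv2.imwrite("pics/c1.png",cv2.resize(i[135:285,40:240],None,fx=4,fy=4,interpolation=cv2.INTER_CUBIC))
cv2.imwrite("pics/c2.png",cv2.resize(i[180:270,235:365],None,fx=6,fy=6,interpolation=cv2.INTER_CUBIC))
```

```text
(no output)
```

View pics/c1.png

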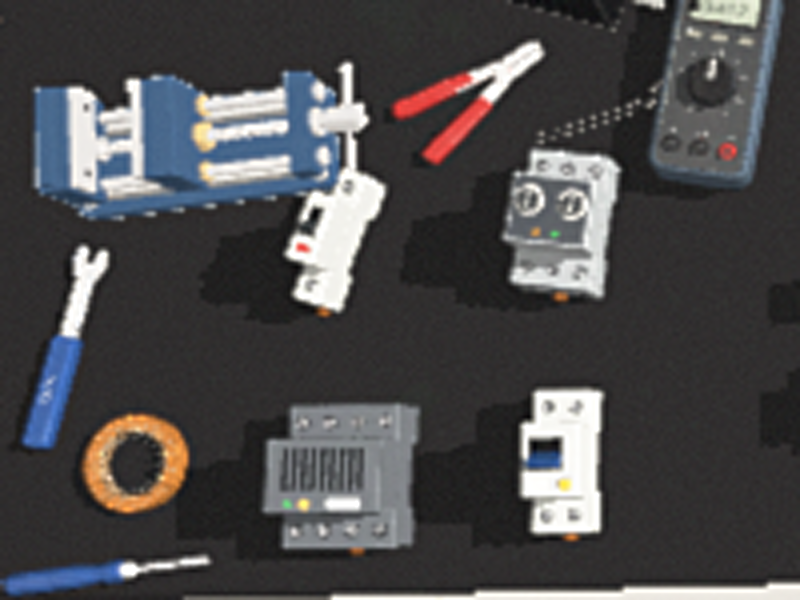

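View pics/c2.png

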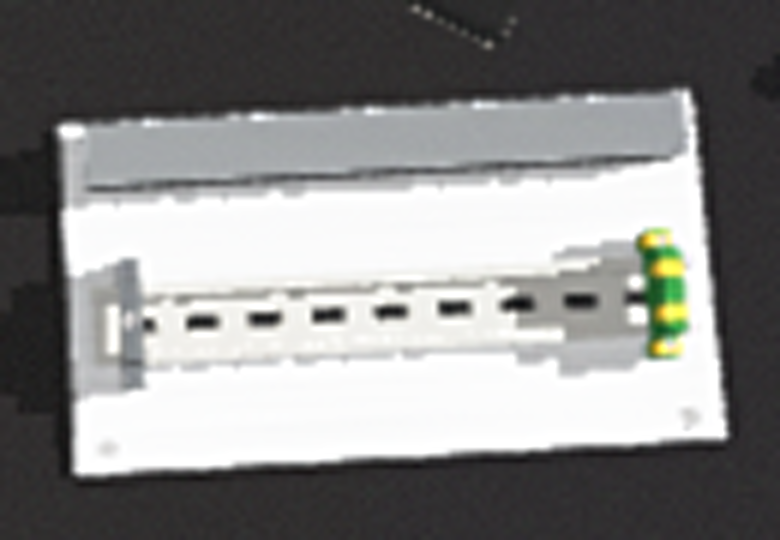

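```bash
cat > h.py <<'E'
import numpy as np,cv2,pickle
def cloud(s):
    f=192/np.tan(np.radians(s["fov_y"])/2);d=s["depth"]
    v,u=np.mgrid[:384,:512].astype(float)
    P=np.stack([(u-s["cx"])/f*d,(v-s["cy"])/f*d,d],-1)
    return (P-s["t"])@s["R"]          # R^T (P-t)
def rect(xy):
    r=cv2.minAreaRect((xy*1000).astype(np.float32)); 
    return r
def blobs(W,d,zlo,zhi,box,minpx=12):
    m=(d>0)&(W[...,2]>zlo)&(W[...,2]<zhi)&(W[...,0]>box[0])&(W[...,0]<box[1])&(W[...,1]>box[2])&(W[...,1]<box[3])
    n,l,st,c=cv2.connectedComponentsWithStats(m.astype(np.uint8),connectivity=4)
    for k in range(1,n):
        if st[k,4]<minpx: continue
        p=W[l==k]; r=rect(p[:,:2])
        print("px",c[k].round(0),"n",st[k,4],"mean",p.mean(0).round(4),"z",np.median(p[:,2]).round(4),"rect c",np.round(r[0],1),"size",np.round(r[1],1),"ang",round(r[2],1))
E
python3 - <<'E'
from h import *
s=pickle.load(open("top0.pkl","rb"));W=cloud(s)
print("modules nose");blobs(W,s["depth"],.055,.085,(.2,.8,-.2,.7))
print("case");blobs(W,s["depth"],.022,.05,(.2,.8,-.4,.7),30)
print("rail");blobs(W,s["depth"],.015,.029,(.2,.8,-.4,.1),30)
print("ends");blobs(W,s["depth"],.045,.06,(.2,.8,-.4,.1),5)
print("plate");blobs(W,s["depth"],.004,.06,(.2,.8,-.4,.1),300)
for p in [(245,200),(350,197),(355,253),(247,259)]:print(p,W[p[1],p[0]])
E
```

```text
modules nose
px [156. 123.] n 340 mean [0.7542 0.1965 0.0704] z 0.0708 rect c [755.5 214.3] size [241.9  56.2] ang 86.7
px [ 20. 133.] n 64 mean [0.7377 0.5512 0.0656] z 0.0672 rect c [739.3 553.2] size [20.  15.6] ang 0.8
px [ 80. 167.] n 385 mean [0.6382 0.3856 0.0735] z 0.076 rect c [639.5 388.5] size [66.8 28.8] ang 5.7
px [ 56. 170.] n 400 mean [0.6317 0.4447 0.0751] z 0.0773 rect c [633.2 448.7] size [68.7 28.8] ang 6.2
px [178. 188.] n 390 mean [0.5798 0.1357 0.0698] z 0.07 rect c [581.1 137.3] size [52.9 45.9] ang 81.9
px [119. 192.] n 158 mean [0.5724 0.2859 0.0684] z 0.0693 rect c [573.6 287.9] size [19.5 44.5] ang 70.7
px [178. 250.] n 275 mean [0.4241 0.1329 0.0701] z 0.0699 rect c [423.5 134.5] size [35.7 43.7] ang 89.1
px [121. 254.] n 552 mean [0.4179 0.2726 0.0693] z 0.0697 rect c [417.3 274.1] size [71.8 43.9] ang 88.6
case
px [358. 117.] n 525 mean [ 0.7688 -0.3481  0.0367] z 0.0391 rect c [ 771.4 -344.2] size [ 49.8 113.3] ang 7.0
px [286. 114.] n 332 mean [ 0.7879 -0.1525  0.0281] z 0.0286 rect c [ 781.5 -167. ] size [ 37.2 141.9] ang 0.3
px [162. 127.] n 314 mean
[... 3927 characters left out ...]
t c [460.9 -61.5] size [ 7.6 35.4] ang 88.5
plate
px [305. 138.] n 3958 mean [ 0.7173 -0.2     0.0281] z 0.0248 rect c [ 692.1 -235.2] size [329.1 215.8] ang 89.9
px [219. 155.] n 1357 mean [0.6757 0.0353 0.0303] z 0.0307 rect c [681.1  40.8] size [ 78.1 144.5] ang 79.3
px [365. 137.] n 465 mean [ 0.7144 -0.3637  0.029 ] z 0.0243 rect c [ 723.5 -361.3] size [90.5 60.4] ang 71.5
px [299. 227.] n 6102 mean [ 0.4769 -0.1747  0.0151] z 0.0085 rect c [ 479.5 -176.3] size [156.3 285. ] ang 1.7
(245, 200) [ 5.54276174e-01 -3.21720967e-02 -5.12651757e-04]
(350, 197) [ 0.55471659 -0.31845742  0.00189421]
(355, 253) [ 0.40429674 -0.32206201 -0.00255831]
(247, 259) [ 0.39625363 -0.0345487   0.00267323]
```

View pics/wrist0.png

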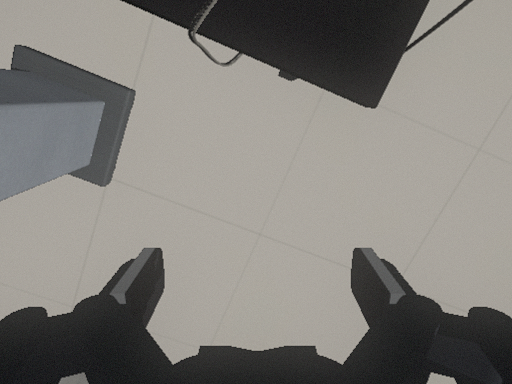

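```bash
cat >> h.py <<'E'
from scipy.spatial.transform import Rotation as Ro
def rel(target,yawdeg):
    """row from current pose: jaw axis (tool y) at yawdeg mod 180, tool x down"""
    from station import manip
    s=manip.sense();R=Ro.from_quat(s["tool_rot"]).as_matrix()
    d=R.T@(np.array(target)-s["tcp_pos"])
    y=R[:,1];cur=np.degrees(np.arctan2(y[1],y[0]))
    dy=(yawdeg-cur+90)%180-90   # ccw about +z
    print("t",round(s["t"],2),"tcp",s["tcp_pos"].round(4),"toolx",R[:,0].round(3),"jawyaw",round(cur,2),"q6",s["q"][5].round(3),"gap",round(s["finger_gap"],3),"F",s["force"].round(1))
    print("ROW",d.round(4).tolist(),"spin",round(-dy,2))
E
python3 - <<'E'
from h import *
s=pickle.load(open("top0.pkl","rb"));W=cloud(s)
for r in range(150,182,3): print(r,[ (int(1000*W[r,c,2]),int(1000*W[r,c,0]),int(1000*W[r,c,1])) for c in (118,121,124,127,130,133)])
rel([.5736,.2879,.16],-19.3)
E
```

```text
150 [(-1, 705, 320), (2, 703, 310), (-1, 704, 303), (0, 704, 294), (0, 703, 286), (1, 703, 277)]
153 [(-2, 696, 320), (3, 694, 309), (-1, 696, 303), (41, 682, 278), (0, 695, 285), (1, 694, 277)]
156 [(41, 675, 302), (0, 687, 310), (0, 686, 302), (41, 674, 278), (0, 686, 285), (-2, 687, 278)]
159 [(38, 667, 303), (32, 669, 297), (0, 678, 301), (40, 666, 278), (0, 677, 285), (-1, 678, 277)]
162 [(49, 656, 298), (46, 657, 291), (49, 656, 282), (52, 654, 273), (40, 658, 270), (0, 669, 276)]
165 [(51, 647, 297), (49, 648, 290), (49, 647, 282), (46, 648, 275), (42, 649, 269), (1, 660, 275)]
168 [(44, 641, 299), (35, 643, 295), (0, 652, 301), (40, 641, 277), (0, 652, 284), (0, 651, 276)]
171 [(44, 633, 299), (9, 641, 305), (3, 643, 299), (46, 632, 275), (0, 643, 283), (0, 643, 276)]
174 [(45, 624, 298), (35, 627, 294), (5, 634, 297), (42, 624, 275), (-1, 635, 284), (-2, 635, 276)]
177 [(47, 616, 297), (16, 623, 301), (6, 625, 297), (41, 617, 276), (-1, 626, 283), (-1, 626, 275)]
180 [(13, 615, 310), (12, 616, 302), (3, 617, 298), (37, 610, 277), (37, 609, 269), (21, 613, 267)]
t 0.15 tcp [ 0.2351 -0.5785  0.2305] toolx [-0.     0.002 -1.   ] jawyaw -67.9 q6 -0.179 gap 1.0 F [0.7 0.  0.5]
ROW [0.0719, -0.6752, -0.6396] spin -48.6
```

{"name": "play_rows", "arguments": {"series": [[0,-0.675,-0.64,-48.6],[0,-0.675,-0.64,-48.6],[0,-0.675,-0.64,-48.6],[0,-0.675,-0.64,-48.6],[0,-0.675,-0.64,-48.6],[0,-0.675,-0.64,-48.6],[0,-0.675,-0.64,-48.6],[0,-0.675,-0.64,-48.6],[0,-0.675,-0.64,-48.6],[0,-0.675,-0.64,-48.6],[0,-0.675,-0.64,-48.6],[0,-0.675,-0.64,-48.6],[0,-0.675,-0.64,-48.6],[0,-0.675,-0.64,-48.6],[0,-0.675,-0.64,-48.6],[0,-0.675,-0.64,-48.6],[0,-0.675,-0.64,-48.6],[0,-0.675,-0.64,-48.6],[0,-0.675,-0.64,-48.6],[0,-0.675,-0.64,-48.6]], "claw": 68, "force": 40}}

```text
t: 2.15
tcp_pos: [0.575, 0.2918, 0.2312]
tool_rot: [0.577, 0.411, -0.575, 0.41]
force: [0.0, -0.2, -0.1]
finger_gap: 0.68
```

Run:
```python
from h import *
from station import snapshot
s=snapshot("wrist");cv2.imwrite("pics/w1.png",s["image"]);pickle.dump(s,open("w1.pkl","wb"))
W=cloud(s); blobs(W,s["depth"],.06,.085,(.2,.8,.0,.45))
print(-s["R"].T@s["t"])
rel([.5736,.2879,.10],-19.3)
```

```text
px [243.   5.] n 408 mean [0.6131 0.4348 0.0736] z 0.0763 rect c [616.4 434.2] size [12.3 36.6] ang 73.8
px [293.  50.] n 2641 mean [0.6414 0.3877 0.0775] z 0.078 rect c [641.3 388.4] size [66.3 28.4] ang 5.9
px [458. 167.] n 3818 mean [0.7611 0.2329 0.073 ] z 0.0732 rect c [757.2 220.2] size [237.4   3. ] ang 73.0
px [258. 179.] n 866 mean [0.5757 0.2884 0.0712] z 0.0712 rect c [575.1 287.5] size [17.4 44.6] ang 70.8
px [122. 237.] n 3001 mean [0.4224 0.2752 0.0705] z 0.0711 rect c [420.  273.3] size [70.3 46.7] ang 89.2
px [306. 300.] n 1646 mean [0.5804 0.14   0.0715] z 0.0717 rect c [581.7 136.4] size [53.7 43.6] ang 82.2
px [193. 335.] n 399 mean [0.4436 0.1361 0.0689] z 0.0708 rect c [441.5 134.2] size [35.  14.1] ang 89.0
[0.60028522 0.36206893 0.37524423]
t 2.2 tcp [0.5739 0.2895 0.231 ] toolx [-0.001  0.001 -1.   ] jawyaw -19.11 q6 0.626 gap 0.681 F [-0.7 -1.1  0.8]
ROW [0.131, 0.0004, 0.0017] spin 0.19
```

View pics/w1.png

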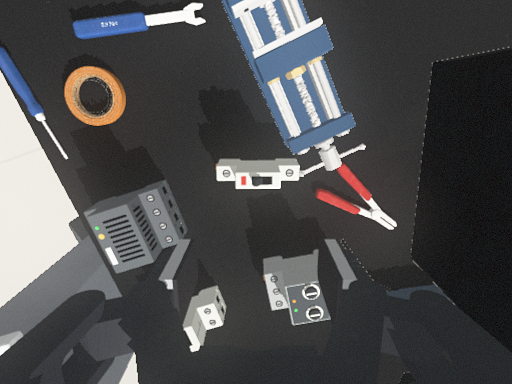

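Run:
```python
from h import *
s=pickle.load(open("w1.pkl","rb"));i=s["image"]
cv2.imwrite("pics/c3.png",cv2.resize(i[130:210,205:325],None,fx=6,fy=6,interpolation=cv2.INTER_CUBIC))
W=cloud(s)
for r in range(158,190,3): print(r,[tuple((1000*W[r,c]).astype(int)) for c in range(288,318,4)])
```

```text
158 [(np.int64(612), np.int64(283), np.int64(1)), (np.int64(616), np.int64(282), np.int64(0)), (np.int64(621), np.int64(280), np.int64(2)), (np.int64(625), np.int64(279), np.int64(0)), (np.int64(630), np.int64(277), np.int64(0)), (np.int64(634), np.int64(276), np.int64(2)), (np.int64(639), np.int64(274), np.int64(1)), (np.int64(643), np.int64(273), np.int64(1))]
161 [(np.int64(610), np.int64(284), np.int64(19)), (np.int64(614), np.int64(282), np.int64(17)), (np.int64(619), np.int64(281), np.int64(18)), (np.int64(624), np.int64(275), np.int64(1)), (np.int64(629), np.int64(274), np.int64(1)), (np.int64(633), np.int64(272), np.int64(1)), (np.int64(638), np.int64(271), np.int64(1)), (np.int64(642), np.int64(269), np.int64(1))]
164 [(np.int64(609), np.int64(284), np.int64(34)), (np.int64(613), np.int64(283), np.int64(35)), (np.int64(617), np.int64(281), np.int64(34)), (np.int64(623), np.int64(272), np.int64(0)), (np.int64(628), np.int64(270), np.int64(1)), (np.int64(632), np.int64(269), np.int64(0)), (np.int64(636), np.int64(267), np.int64(1)), (np.int64(641), np.int64(266), np.int64(2))]
[... 2244 characters left out ...]
(252), np.int64(1)), (np.int64(606), np.int64(250), np.int64(1)), (np.int64(611), np.int64(249), np.int64(2)), (np.int64(615), np.int64(247), np.int64(1)), (np.int64(620), np.int64(245), np.int64(0)), (np.int64(625), np.int64(244), np.int64(2)), (np.int64(629), np.int64(242), np.int64(0)), (np.int64(634), np.int64(241), np.int64(1))]
188 [(np.int64(601), np.int64(248), np.int64(0)), (np.int64(605), np.int64(247), np.int64(2)), (np.int64(610), np.int64(245), np.int64(1)), (np.int64(614), np.int64(243), np.int64(0)), (np.int64(619), np.int64(242), np.int64(0)), (np.int64(624), np.int64(240), np.int64(1)), (np.int64(628), np.int64(239), np.int64(1)), (np.int64(633), np.int64(237), np.int64(2))]
```

View pics/c3.png

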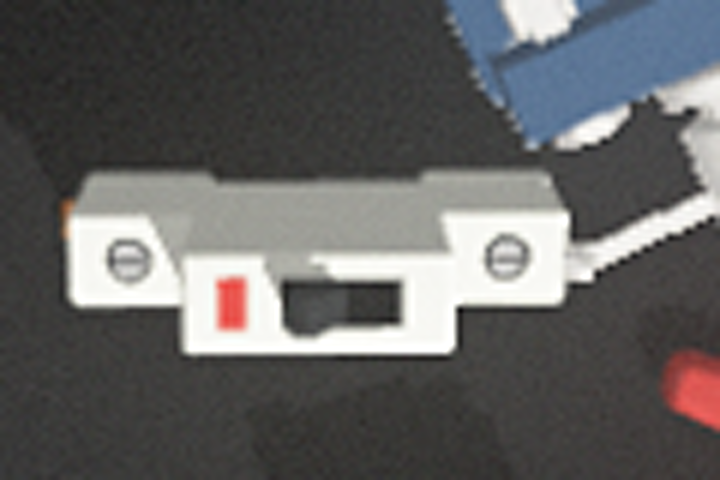

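{"name": "play_rows", "arguments": {"series": [[0.05,0.001,0.0015,0.1],[0.1,0.001,0.0015,0.1],[0.13,0.001,0.0015,0.1],[0.15,0.001,0.0015,0.1],[0.165,0.001,0.0015,0.1],[0.18,0.001,0.0015,0.1],[0.187,0.001,0.0015,0.1],[0.187,0.001,0.0015,0.1],[0.187,0.001,0.0015,0.1]], "claw": 65}}

```text
t: 3.1
tcp_pos: [0.5748, 0.2881, 0.0448]
tool_rot: [0.577, 0.41, -0.576, 0.409]
force: [-0.1, -1.0, 1.1]
finger_gap: 0.648
```

Run:
```python
from h import *
from station import snapshot
s=snapshot("wrist");cv2.imwrite("pics/w2.png",s["image"])
rel([.5745,.2877,.044],-19.2)
```

```text
t 3.15 tcp [0.575  0.2882 0.0451] toolx [ 0.001  0.002 -1.   ] jawyaw -19.21 q6 0.624 gap 0.652 F [0.9 1.1 0.5]
ROW [0.0011, -0.0003, 0.0006] spin -0.01
```

View pics/w2.png

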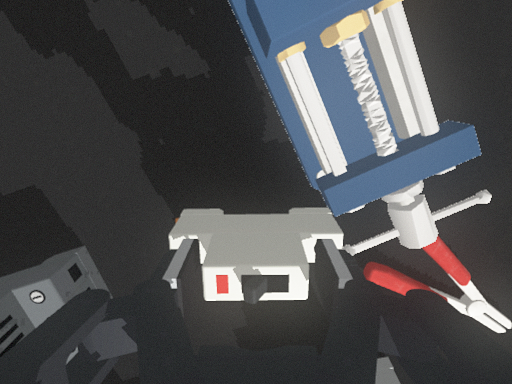

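{"name": "play_rows", "arguments": {"series": [[0,0,0,0],[0,0,0,0],[0,0,0,0],[0,0,0,0],[0,0,0,0],[0,0,0,0]], "claw": 30, "force": 50}}

```text
t: 3.75
tcp_pos: [0.5758, 0.2885, 0.0462]
tool_rot: [0.578, 0.41, -0.575, 0.409]
force: [0.1, 0.0, 5.6]
finger_gap: 0.52
```

Run:
```python
from h import *
from station import snapshot
s=snapshot("wrist");cv2.imwrite("pics/w3.png",s["image"])
rel([.5745,.2877,.044],-19.2)
```

```text
t 3.8 tcp [0.5758 0.2885 0.0462] toolx [ 0.003  0.003 -1.   ] jawyaw -19.21 q6 0.624 gap 0.514 F [0.8 0.3 5.6]
ROW [0.0022, -0.001, 0.0012] spin -0.01
```

View pics/w3.png

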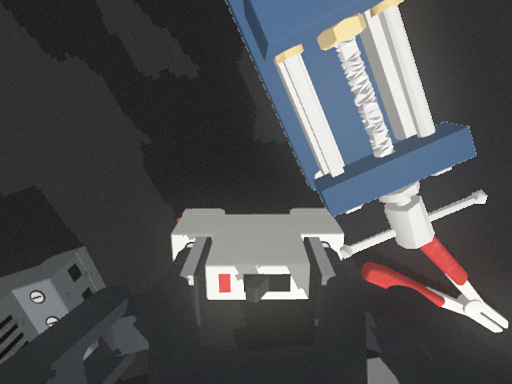

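{"name": "play_rows", "arguments": {"series": [[-0.001,-0.002,0,0],[-0.0015,-0.008,0,0],[-0.002,-0.014,0,0],[-0.01,-0.014,0,0],[-0.03,-0.014,0,0],[-0.06,-0.014,0,0],[-0.1,-0.014,0,0],[-0.12,-0.014,0,0],[-0.12,-0.014,0,0]]}}

```text
t: 4.7
tcp_pos: [0.5645, 0.2937, 0.1703]
tool_rot: [0.581, 0.409, -0.572, 0.41]
force: [0.9, 0.3, -1.8]
finger_gap: 0.511
```

```bash
cat >> h.py <<'E'
O=np.array([.4645,-.1768]);TH=1.65
def slot(y):
    a=np.radians(TH);return O+y*np.array([-np.sin(a),np.cos(a)])
E
python3 - <<'E'
from h import *
from station import snapshot
s=snapshot("wrist");cv2.imwrite("pics/w4.png",s["image"])
W=cloud(s); blobs(W,s["depth"],.13,.18,(.3,.8,.0,.45))
p=slot(-.09525);print(p)
rel([*p,.17],TH)
E
```

```text
px [258. 230.] n 5656 mean [0.5682 0.2997 0.1574] z 0.1599 rect c [565.3 295.7] size [21.7 93.4] ang 71.9
[ 0.46724262 -0.27201051]
t 4.75 tcp [0.563  0.2931 0.1679] toolx [ 0.007  0.004 -1.   ] jawyaw -19.2 q6 0.638 gap 0.514 F [-0.3 -0.2 -1.3]
ROW [-0.0048, 0.0955, 0.5652] spin -20.85
```

View pics/w4.png

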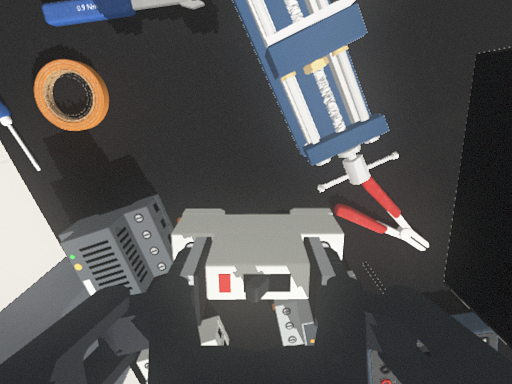

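{"name": "play_rows", "arguments": {"series": [[-0.005,0.0955,0.565,-20.8],[-0.005,0.0955,0.565,-20.8],[-0.005,0.0955,0.565,-20.8],[-0.005,0.0955,0.565,-20.8],[-0.005,0.0955,0.565,-20.8],[-0.005,0.0955,0.565,-20.8],[-0.005,0.0955,0.565,-20.8],[-0.005,0.0955,0.565,-20.8],[-0.005,0.0955,0.565,-20.8],[-0.005,0.0955,0.565,-20.8],[-0.005,0.0955,0.565,-20.8],[-0.005,0.0955,0.565,-20.8],[-0.005,0.0955,0.565,-20.8],[-0.005,0.0955,0.565,-20.8]]}}

```text
t: 6.15
tcp_pos: [0.4659, -0.2712, 0.1684]
tool_rot: [0.496, 0.507, -0.491, 0.506]
force: [-0.3, 0.3, -1.0]
finger_gap: 0.513
```

Run:
```python
from h import *
from station import snapshot
s=snapshot("wrist");cv2.imwrite("pics/w5.png",s["image"]);pickle.dump(s,open("w5.pkl","wb"))
W=cloud(s); blobs(W,s["depth"],.13,.18,(.3,.8,-.4,.45))
print("ends");blobs(W,s["depth"],.048,.06,(.35,.55,-.4,.1),20)
print("duct");blobs(W,s["depth"],.032,.042,(.35,.65,-.4,.1),100)
print("rail");blobs(W,s["depth"],.018,.028,(.35,.65,-.4,.1),100)
p=slot(-.09425);print(p)
rel([*p,.09],TH)
```

```text
px [258. 231.] n 5833 mean [ 0.4675 -0.2647  0.157 ] z 0.1593 rect c [ 467.5 -269.4] size [90.2 21. ] ang 2.1
ends
px [257. 210.] n 363 mean [ 0.4682 -0.2899  0.0541] z 0.0549 rect c [ 468.6 -290.6] size [35.8  6.5] ang 2.7
duct
px [345. 105.] n 7281 mean [ 0.5395 -0.2046  0.0377] z 0.0377 rect c [ 540.1 -216.1] size [ 28.3 184.6] ang 1.7
px [457.  76.] n 499 mean [ 0.6283 -0.177   0.0374] z 0.0374 rect c [ 627.9 -178. ] size [27.  55.7] ang 4.8
px [436. 136.] n 666 mean [ 0.6207 -0.2254  0.0355] z 0.0344 rect c [ 621.5 -226.2] size [45.7 11.5] ang 61.2
px [446. 175.] n 228 mean [ 0.6377 -0.26    0.0342] z 0.034 rect c [ 633.3 -256.8] size [ 7.8 40.8] ang 59.6
px [258. 204.] n 400 mean [ 0.4688 -0.2905  0.0381] z 0.039 rect c [ 468.7 -292.7] size [55.9 10.3] ang 1.8
rail
px [257. 101.] n 2835 mean [ 0.4662 -0.2027  0.0241] z 0.0242 rect c [ 466.3 -205.6] size [ 54.6 166.2] ang 1.6
px [326. 102.] n 494 mean [ 0.5266 -0.2019  0.0231] z 0.0231 rect c [ 526.7 -208.6] size [  1.  177.3] ang 1.6
px [435.  93.] n 3897 mean [ 0.6188 -0.1911  0.0244] z 0.0249 rect c [ 617.7 -193.4] size [153.2  64. ] ang 89.7
[ 0.46721383 -0.27101092]
t 6.2 tcp [ 0.4662 -0.2703  0.1687] toolx [ 0.004  0.007 -1.   ] jawyaw 1.59 q6 -0.77 gap 0.514 F [-0.3  0.3 -1.1]
ROW [0.0787, 0.0007, 0.0013] spin -0.06
```

View pics/w5.png

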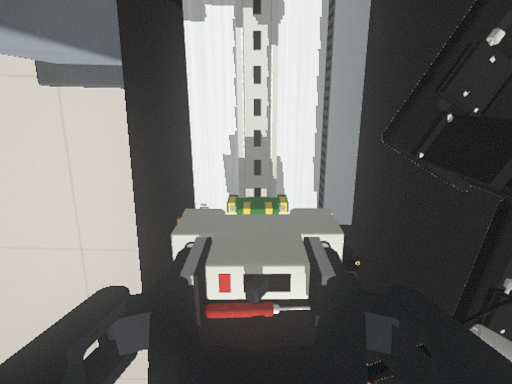

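{"name": "play_rows", "arguments": {"series": [[0.03,0.001,0.0005,0],[0.06,0.001,0.0005,0],[0.08,0.001,0.0005,0],[0.09,0.001,0.0005,0],[0.097,0.001,0.0005,0],[0.101,0.001,0.0005,0],[0.104,0.001,0.0005,0],[0.106,0.001,0.0005,0],[0.108,0.001,0.0005,0],[0.108,0.001,0.0005,0]]}}

```text
t: 7.2
tcp_pos: [0.4676, -0.2702, 0.0609]
tool_rot: [0.496, 0.507, -0.49, 0.506]
force: [-0.7, 0.8, -1.0]
finger_gap: 0.517
```

Run:
```python
from h import *
from station import snapshot
p=slot(-.09425)
rel([*p,.0602],TH)
s=snapshot("wrist");cv2.imwrite("pics/w6.png",s["image"]);pickle.dump(s,open("w6.pkl","wb"))
W=cloud(s); print("nose");blobs(W,s["depth"],.075,.09,(.4,.55,-.4,.45))
print("sh");blobs(W,s["depth"],.045,.06,(.4,.55,-.4,.45))
```

```text
t 7.2 tcp [ 0.4676 -0.2702  0.0609] toolx [ 0.004  0.007 -1.   ] jawyaw 1.57 q6 -0.772 gap 0.517 F [-0.7  0.8 -1. ]
ROW [0.0007, -0.0004, 0.0008] spin -0.08
nose
px [257. 271.] n 5656 mean [ 0.469  -0.2673  0.0844] z 0.0856 rect c [ 469.1 -269.6] size [71.8 23.1] ang 1.6
sh
px [258. 235.] n 2507 mean [ 0.4694 -0.2648  0.0525] z 0.0534 rect c [ 469.1 -270.5] size [90.1 16.7] ang 1.8
```

View pics/w6.png

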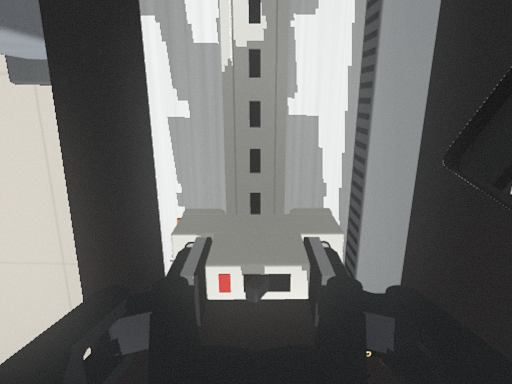

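{"name": "play_rows", "arguments": {"series": [[0.001,0,0,0],[0.001,0,0,0],[0.001,0,0,0],[0,0,0,0],[-0.03,0,0,0],[-0.08,0,0,0],[-0.11,0,0,0],[-0.11,0,0,0]], "claw": 70}}

```text
t: 8.05
tcp_pos: [0.4697, -0.2731, 0.1755]
tool_rot: [0.496, 0.504, -0.49, 0.51]
force: [0.2, -0.1, -0.4]
finger_gap: 0.703
```

Run:
```python
from h import *
from station import snapshot
s=snapshot("wrist");cv2.imwrite("pics/w7.png",s["image"])
s=snapshot("top");W=cloud(s);print("nose");blobs(W,s["depth"],.074,.09,(.4,.55,-.35,-.2))
print("sh");blobs(W,s["depth"],.045,.06,(.4,.55,-.35,0))
rel([.424,.134,.17],-.75)
```

```text
nose
px [339. 221.] n 44 mean [ 0.4822 -0.2662  0.0824] z 0.0828 rect c [ 482.5 -265.1] size [12.7 26. ] ang 51.7
sh
px [336. 217.] n 71 mean [ 0.4967 -0.2668  0.0512] z 0.0512 rect c [ 486.4 -268. ] size [16.3 51.5] ang 86.7
px [257. 233.] n 59 mean [ 0.461  -0.0616  0.0538] z 0.0538 rect c [460.9 -61.5] size [ 7.6 35.4] ang 88.6
t 8.15 tcp [ 0.4673 -0.271   0.1716] toolx [ 0.005  0.006 -1.   ] jawyaw 1.58 q6 -0.77 gap 0.704 F [-0.4  1.1 -0.4]
ROW [0.0036, -0.0321, -0.406] spin 2.33
```

View pics/w7.png

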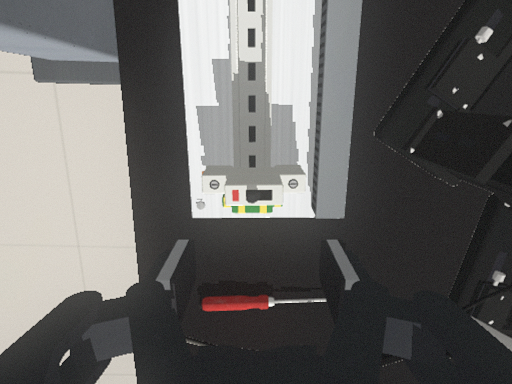

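{"name": "play_rows", "arguments": {"series": [[0.0,-0.032,-0.406,2.3],[0.0,-0.032,-0.406,2.3],[0.0,-0.032,-0.406,2.3],[0.0,-0.032,-0.406,2.3],[0.0,-0.032,-0.406,2.3],[0.0,-0.032,-0.406,2.3],[0.0,-0.032,-0.406,2.3],[0.0,-0.032,-0.406,2.3],[0.0,-0.032,-0.406,2.3],[0.0,-0.032,-0.406,2.3],[0.0,-0.032,-0.406,2.3]], "claw": 80}}

```text
t: 9.25
tcp_pos: [0.4238, 0.1332, 0.1727]
tool_rot: [0.505, 0.497, -0.501, 0.496]
force: [0.2, -0.6, 1.0]
finger_gap: 0.797
```

Run:
```python
from h import *
from station import snapshot
s=snapshot("wrist");cv2.imwrite("pics/w8.png",s["image"])
W=cloud(s);blobs(W,s["depth"],.06,.085,(.3,.7,.05,.45),100)
s=snapshot("top");W=cloud(s);print("nose");blobs(W,s["depth"],.074,.09,(.4,.55,-.35,-.2))
print("sh");blobs(W,s["depth"],.045,.06,(.4,.55,-.35,0))
rel([.424,.134,.046],-.75)
```

```text
px [246.  26.] n 3457 mean [0.4193 0.2543 0.071 ] z 0.0712 rect c [419.4 254.4] size [32.8 45.3] ang 89.5
px [449. 184.] n 3987 mean [0.579  0.1381 0.0713] z 0.0716 rect c [582.1 136.1] size [52.7 46.6] ang 82.0
px [257. 190.] n 2426 mean [0.4253 0.1355 0.0719] z 0.0714 rect c [425.2 134.1] size [35.  44.9] ang 89.0
nose
px [341. 227.] n 141 mean [ 0.4682 -0.2693  0.083 ] z 0.0832 rect c [ 468.3 -270.3] size [44.7 18.1] ang 1.5
sh
px [338. 228.] n 146 mean [ 0.4671 -0.2684  0.0513] z 0.0514 rect c [ 468.8 -270.1] size [88.3 18.7] ang 2.9
px [347. 228.] n 58 mean [ 0.4677 -0.2914  0.0531] z 0.053 rect c [ 467.6 -291.3] size [36.  10.9] ang 2.5
px [257. 233.] n 59 mean [ 0.4611 -0.0616  0.0533] z 0.0535 rect c [460.9 -61.5] size [ 7.6 35.3] ang 88.5
t 9.35 tcp [0.4243 0.1325 0.1731] toolx [ 0.004  0.005 -1.   ] jawyaw -0.86 q6 0.057 gap 0.799 F [ 0.1  0.2 -0.7]
ROW [0.1271, -0.0009, -0.0008] spin -0.11
```

View pics/w8.png

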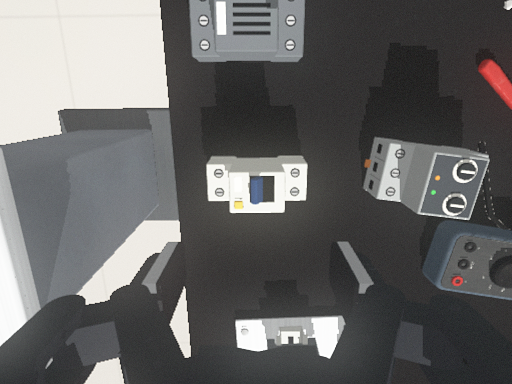

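{"name": "play_rows", "arguments": {"series": [[0.05,-0.0005,-0.001,-0.1],[0.09,-0.0005,-0.001,-0.1],[0.11,-0.0005,-0.001,-0.1],[0.12,-0.0005,-0.001,-0.1],[0.128,-0.0005,-0.001,-0.1],[0.128,-0.0005,-0.001,-0.1],[0.128,-0.0005,-0.001,-0.1]], "claw": 70}}

```text
t: 10.05
tcp_pos: [0.4251, 0.1339, 0.0457]
tool_rot: [0.506, 0.496, -0.501, 0.497]
force: [0.3, 0.4, -0.3]
finger_gap: 0.7
```

{"name": "play_rows", "arguments": {"series": [[0,0,0,0],[0,0,0,0],[0,0,0,0],[0,0,0,0],[0,0,0,0],[0,0,0,0]], "claw": 30, "force": 50}}

```text
t: 10.65
tcp_pos: [0.4255, 0.1339, 0.047]
tool_rot: [0.507, 0.496, -0.5, 0.497]
force: [-0.1, -1.0, 6.8]
finger_gap: 0.515
```

{"name": "play_rows", "arguments": {"series": [[-0.01,0,0,0],[-0.04,0,0,0],[-0.08,0,0,0],[-0.12,0,0,0],[-0.12,0,0,0],[-0.12,0,0,0]]}}

```text
t: 11.25
tcp_pos: [0.4248, 0.1334, 0.1682]
tool_rot: [0.507, 0.495, -0.499, 0.498]
force: [-1.2, 0.2, -1.7]
finger_gap: 0.519
```

Run:
```python
from h import *
from station import snapshot
p=slot(-.063);print(p)
rel([*p,.17],TH)
s=snapshot("wrist");cv2.imwrite("pics/w9.png",s["image"])
```

```text
[ 0.46631402 -0.23977388]
t 11.25 tcp [0.4248 0.1334 0.1682] toolx [ 0.011  0.005 -1.   ] jawyaw -0.76 q6 0.058 gap 0.519 F [-1.2  0.2 -1.7]
ROW [-0.0033, 0.0465, 0.3726] spin -2.41
```

View pics/w9.png

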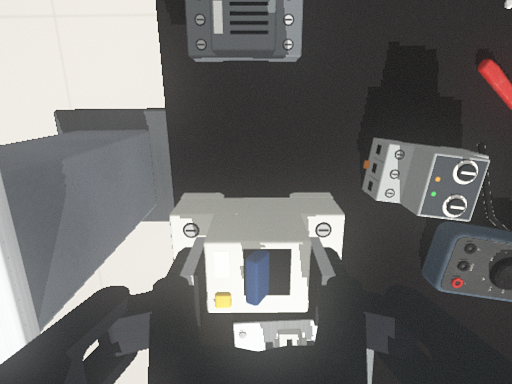

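{"name": "play_rows", "arguments": {"series": [[-0.003,0.047,0.372,-2.4],[-0.003,0.047,0.372,-2.4],[-0.003,0.047,0.372,-2.4],[-0.003,0.047,0.372,-2.4],[-0.003,0.047,0.372,-2.4],[-0.003,0.047,0.372,-2.4],[-0.003,0.047,0.372,-2.4],[-0.003,0.047,0.372,-2.4],[-0.003,0.047,0.372,-2.4],[-0.003,0.047,0.372,-2.4],[-0.003,0.047,0.372,-2.4]]}}

```text
t: 12.4
tcp_pos: [0.4645, -0.2372, 0.167]
tool_rot: [0.496, 0.508, -0.49, 0.506]
force: [0.9, 0.3, -1.9]
finger_gap: 0.518
```

Run:
```python
from h import *
from station import snapshot
rel([.4668,-.239,.061],TH)
s=snapshot("wrist");cv2.imwrite("pics/w10.png",s["image"])
W=cloud(s); blobs(W,s["depth"],.12,.2,(.4,.55,-.4,.45))
print("rail");blobs(W,s["depth"],.018,.028,(.35,.55,-.4,.1),100)
s=snapshot("top");W=cloud(s);cv2.imwrite("pics/t10.png",s["image"])
blobs(W,s["depth"],.075,.2,(.3,.6,-.4,0.))
```

```text
t 12.4 tcp [ 0.4645 -0.2372  0.167 ] toolx [ 0.004  0.009 -1.   ] jawyaw 1.68 q6 -0.728 gap 0.518 F [ 0.9  0.3 -1.9]
ROW [0.1059, 0.0019, 0.0028] spin 0.03
px [257. 248.] n 16990 mean [ 0.4656 -0.2289  0.1763] z 0.1894 rect c [ 465.9 -237.1] size [90.1 36.1] ang 1.6
rail
px [241.  96.] n 1352 mean [ 0.4505 -0.1649  0.0241] z 0.0242 rect c [ 450.6 -171.3] size [  5.8 164.8] ang 1.7
px [275.  96.] n 1355 mean [ 0.4796 -0.1637  0.0241] z 0.0242 rect c [ 479.9 -170.5] size [  5.8 165.1] ang 1.7
px [328.  94.] n 483 mean [ 0.5254 -0.1605  0.0231] z 0.0234 rect c [ 525.5 -167.2] size [  1.1 162.2] ang 1.6
px [325. 211.] n 59 mean [ 0.5008 -0.22    0.1473] z 0.1544 rect c [ 500.5 -219.2] size [11.3 24.7] ang 60.9
```

View pics/w10.png

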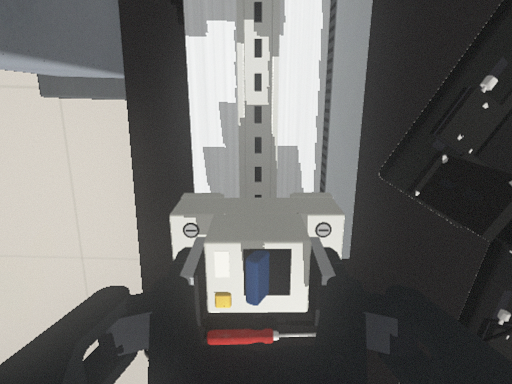

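{"name": "play_rows", "arguments": {"series": [[0.03,0.0013,0.0026,0],[0.06,0.0013,0.0026,0],[0.08,0.0013,0.0026,0],[0.09,0.0013,0.0026,0],[0.096,0.0013,0.0026,0],[0.1,0.0013,0.0026,0],[0.103,0.0013,0.0026,0],[0.105,0.0013,0.0026,0],[0.105,0.0013,0.0026,0]]}}

```text
t: 13.4
tcp_pos: [0.4673, -0.2393, 0.0631]
tool_rot: [0.495, 0.508, -0.489, 0.507]
force: [0.4, 0.8, -2.7]
finger_gap: 0.518
```

Run:
```python
from h import *
from station import snapshot
rel([.4668,-.239,.061],TH)
s=snapshot("wrist");cv2.imwrite("pics/w11.png",s["image"])
W=cloud(s); 
print("sh");blobs(W,s["depth"],.045,.06,(.4,.55,-.4,.45))
```

```text
t 13.4 tcp [ 0.4673 -0.2393  0.0631] toolx [ 0.006  0.007 -1.   ] jawyaw 1.73 q6 -0.733 gap 0.518 F [ 0.4  0.8 -2.7]
ROW [0.0021, -0.0005, -0.0003] spin 0.08
sh
px [257. 223.] n 3809 mean [ 0.4681 -0.2275  0.054 ] z 0.055 rect c [ 468.7 -234.9] size [90.1 27.2] ang 1.5
```

View pics/w11.png

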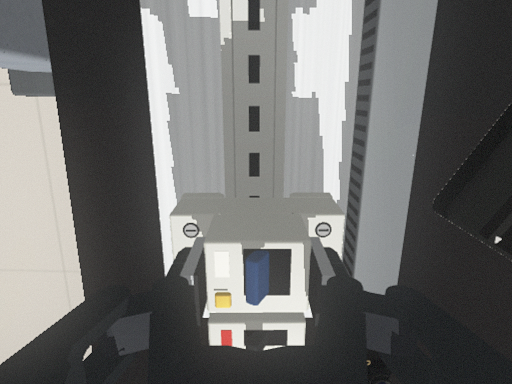

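{"name": "play_rows", "arguments": {"series": [[0.001,0,0,0],[0.002,0,0,0],[0.0025,0,0,0],[0.0025,0,0,0]]}}

```text
t: 13.85
tcp_pos: [0.4674, -0.2394, 0.061]
tool_rot: [0.495, 0.507, -0.489, 0.508]
force: [-1.1, 0.3, 2.1]
finger_gap: 0.515
```

{"name": "play_rows", "arguments": {"series": [[0,0,0,0],[0,0,0,0],[0,0,0,0],[-0.001,0,0,0],[-0.03,0,0,0],[-0.08,0,0,0],[-0.11,0,0,0],[-0.11,0,0,0]], "claw": 75}}

```text
t: 14.65
tcp_pos: [0.4692, -0.2421, 0.1754]
tool_rot: [0.496, 0.504, -0.489, 0.511]
force: [0.4, 0.1, 0.6]
finger_gap: 0.754
```

Run:
```python
from h import *
rel([.5815,.1368,.17],-7.9)
```

```text
t 14.65 tcp [ 0.4692 -0.2421  0.1754] toolx [ 0.014 -0.    -1.   ] jawyaw 1.74 q6 -0.73 gap 0.754 F [0.4 0.1 0.6]
ROW [0.0068, 0.1236, -0.3753] spin 9.64
```

{"name": "play_rows", "arguments": {"series": [[0.003,0.123,-0.377,9.6],[0.003,0.123,-0.377,9.6],[0.003,0.123,-0.377,9.6],[0.003,0.123,-0.377,9.6],[0.003,0.123,-0.377,9.6],[0.003,0.123,-0.377,9.6],[0.003,0.123,-0.377,9.6],[0.003,0.123,-0.377,9.6],[0.003,0.123,-0.377,9.6],[0.003,0.123,-0.377,9.6],[0.003,0.123,-0.377,9.6],[0.003,0.123,-0.377,9.6]], "claw": 80}}

```text
t: 15.85
tcp_pos: [0.5801, 0.1369, 0.1733]
tool_rot: [0.537, 0.461, -0.53, 0.467]
force: [-0.0, -0.0, 0.3]
finger_gap: 0.8
```

Run:
```python
from h import *
from station import snapshot
s=snapshot("wrist");cv2.imwrite("pics/w12.png",s["image"])
W=cloud(s);blobs(W,s["depth"],.06,.072,(.3,.7,.05,.45),100)
s=snapshot("top");W=cloud(s);print("nose");blobs(W,s["depth"],.074,.09,(.4,.55,-.35,-.05))
print("sh");blobs(W,s["depth"],.045,.06,(.4,.55,-.35,0))
rel([.5815,.1368,.045],-7.9)
```

```text
px [22. 50.] n 3467 mean [0.4323 0.2637 0.0696] z 0.0708 rect c [422.7 267.5] size [59.2 40.7] ang 88.5
px [255. 189.] n 2169 mean [0.5818 0.1393 0.0708] z 0.0712 rect c [582.3 136.5] size [52.2 45. ] ang 82.1
nose
px [341. 227.] n 139 mean [ 0.4683 -0.2694  0.0828] z 0.083 rect c [ 468.4 -270.3] size [44.8 17.7] ang 2.6
px [328. 228.] n 250 mean [ 0.4672 -0.2375  0.0834] z 0.0836 rect c [ 467.7 -238.2] size [44.6 35.2] ang 2.6
sh
px [324. 215.] n 116 mean [ 0.5018 -0.236   0.0514] z 0.0513 rect c [ 496.1 -236.8] size [33.7 33.6] ang 89.5
px [337. 214.] n 54 mean [ 0.5029 -0.2685  0.051 ] z 0.0511 rect c [ 501.3 -269. ] size [16.5 20.7] ang 88.3
px [347. 228.] n 58 mean [ 0.4677 -0.2914  0.0532] z 0.0532 rect c [ 467.6 -291.6] size [35.9 10.4] ang 2.6
px [257. 233.] n 59 mean [ 0.461  -0.0616  0.0536] z 0.0534 rect c [460.9 -61.5] size [ 7.6 35.4] ang 88.5
px [327. 241.] n 136 mean [ 0.4351 -0.2382  0.0515] z 0.0514 rect c [ 440.9 -238.9] size [36.5 34.7] ang 88.6
px [340. 241.] n 66 mean [ 0.4353 -0.2711  0.0507] z 0.0506 rect c [ 435.3 -271.3] size [18.  20.2] ang 88.5
t 15.95 tcp [0.5805 0.1369 0.1737] toolx [ 0.013 -0.    -1.   ] jawyaw -8.0 q6 0.185 gap 0.798 F [ 0.5  0.8 -0.3]
ROW [0.1287, -0.0008, 0.0001] spin -0.1
```

View pics/w12.png

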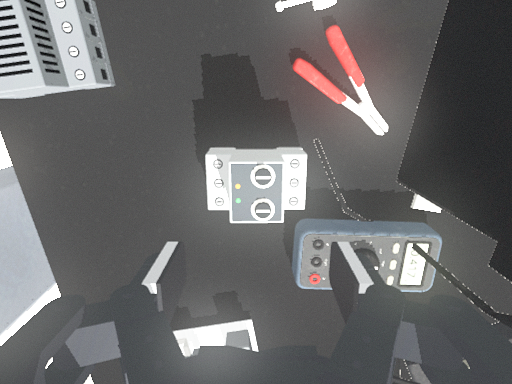

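{"name": "play_rows", "arguments": {"series": [[0.05,0,0,-0.1],[0.09,0,0,-0.1],[0.11,0,0,-0.1],[0.12,0,0,-0.1],[0.1285,0,0,-0.1],[0.1285,0,0,-0.1],[0.1285,0,0,-0.1]], "claw": 70}}

```text
t: 16.65
tcp_pos: [0.5831, 0.1367, 0.0462]
tool_rot: [0.537, 0.461, -0.529, 0.468]
force: [0.4, -0.4, -0.1]
finger_gap: 0.701
```

{"name": "play_rows", "arguments": {"series": [[0,0,0,0],[0,0,0,0],[0,0,0,0],[0,0,0,0],[0,0,0,0],[0,0,0,0]], "claw": 30, "force": 60}}

```text
t: 17.25
tcp_pos: [0.5837, 0.1368, 0.0479]
tool_rot: [0.538, 0.46, -0.529, 0.468]
force: [-0.8, -0.0, 7.0]
finger_gap: 0.513
```

{"name": "play_rows", "arguments": {"series": [[-0.01,0,0,0],[-0.04,0,0,0],[-0.08,0,0,0],[-0.12,0,0,0],[-0.12,0,0,0],[-0.12,0,0,0]]}}

```text
t: 17.85
tcp_pos: [0.5818, 0.1369, 0.169]
tool_rot: [0.538, 0.46, -0.528, 0.469]
force: [0.0, -0.4, -3.1]
finger_gap: 0.511
```

Run:
```python
from h import *
from station import snapshot
# M2 +y face -238.2+17.5=-220.7; gap 5.5 + 26.25 -> -189
rel([.4657,-.189,.17],TH)
s=snapshot("wrist");cv2.imwrite("pics/w13.png",s["image"])
```

```text
t 17.85 tcp [0.5818 0.1369 0.169 ] toolx [ 0.019 -0.    -1.   ] jawyaw -7.9 q6 0.183 gap 0.511 F [ 0.  -0.4 -3.1]
ROW [-0.0032, -0.0702, 0.3388] spin -9.55
```

View pics/w13.png

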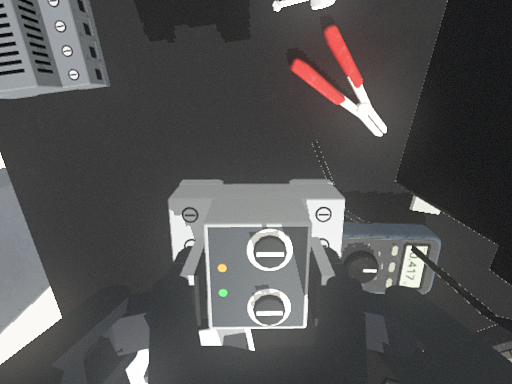

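{"name": "play_rows", "arguments": {"series": [[-0.003,-0.0695,0.339,-9.5],[-0.003,-0.0695,0.339,-9.5],[-0.003,-0.0695,0.339,-9.5],[-0.003,-0.0695,0.339,-9.5],[-0.003,-0.0695,0.339,-9.5],[-0.003,-0.0695,0.339,-9.5],[-0.003,-0.0695,0.339,-9.5],[-0.003,-0.0695,0.339,-9.5],[-0.003,-0.0695,0.339,-9.5],[-0.003,-0.0695,0.339,-9.5],[-0.003,-0.0695,0.339,-9.5]]}}

```text
t: 19.0
tcp_pos: [0.4649, -0.1875, 0.168]
tool_rot: [0.496, 0.504, -0.489, 0.511]
force: [-0.3, 0.2, -2.5]
finger_gap: 0.517
```

Run:
```python
from h import *
from station import snapshot
s=snapshot("wrist");cv2.imwrite("pics/w14.png",s["image"])
W=cloud(s); blobs(W,s["depth"],.12,.2,(.4,.55,-.4,.45))
print("rail");blobs(W,s["depth"],.018,.028,(.35,.55,-.4,.1),100)
rel([.4662,-.189,.062],TH)
```

```text
px [257. 247.] n 20991 mean [ 0.4656 -0.178   0.1789] z 0.191 rect c [ 466.2 -188.1] size [90.6 53.6] ang 1.1
rail
px [324.  93.] n 411 mean [ 0.524  -0.1109  0.023 ] z 0.023 rect c [ 524.2 -116.3] size [  1.  142.1] ang 1.7
px [254. 106.] n 2071 mean [ 0.464  -0.1232  0.0241] z 0.0242 rect c [ 463.9 -129.6] size [ 55.1 123.6] ang 1.5
t 19.05 tcp [ 0.4651 -0.1876  0.1682] toolx [ 0.014  0.001 -1.   ] jawyaw 1.75 q6 -0.65 gap 0.511 F [ 0.8  0.3 -2.8]
ROW [0.1062, -0.0005, 0.0015] spin 0.1
```

View pics/w14.png

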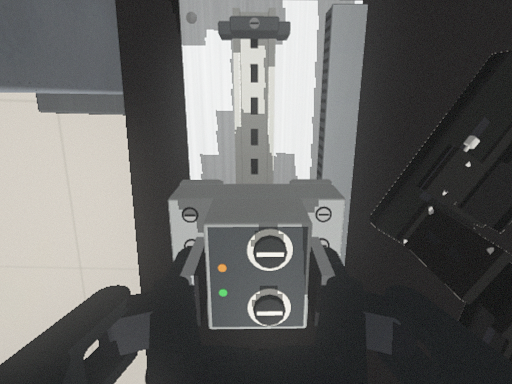

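{"name": "play_rows", "arguments": {"series": [[0.03,-0.0012,0.001,0],[0.06,-0.0012,0.001,0],[0.08,-0.0012,0.001,0],[0.09,-0.0012,0.001,0],[0.096,-0.0012,0.001,0],[0.1,-0.0012,0.001,0],[0.103,-0.0012,0.001,0],[0.105,-0.0012,0.001,0],[0.107,-0.0012,0.001,0],[0.107,-0.0012,0.001,0]]}}

```text
t: 20.05
tcp_pos: [0.4659, -0.1889, 0.0619]
tool_rot: [0.496, 0.504, -0.489, 0.512]
force: [1.0, -0.5, 1.0]
finger_gap: 0.516
```

Run:
```python
from h import *
from station import snapshot
rel([.4655,-.189,.062],TH)
s=snapshot("wrist");cv2.imwrite("pics/w15.png",s["image"])
W=cloud(s); 
print("sh");blobs(W,s["depth"],.045,.06,(.4,.55,-.3,-.1))
```

```text
t 20.05 tcp [ 0.4659 -0.1889  0.0619] toolx [ 0.016 -0.    -1.   ] jawyaw 1.74 q6 -0.656 gap 0.516 F [ 1.  -0.5  1. ]
ROW [-0.0001, -0.0004, 0.0001] spin 0.09
sh
px [255. 215.] n 4565 mean [ 0.466  -0.1727  0.0528] z 0.0532 rect c [ 467. -181.] size [90.2 36.2] ang 2.1
px [310. 329.] n 305 mean [ 0.4995 -0.2421  0.0534] z 0.0534 rect c [ 499.9 -238.8] size [30.2  7.4] ang 86.9
px [205. 329.] n 299 mean [ 0.4392 -0.2434  0.0533] z 0.0533 rect c [ 438.9 -240.9] size [ 7.2 29.1] ang 4.9
```

View pics/w15.png

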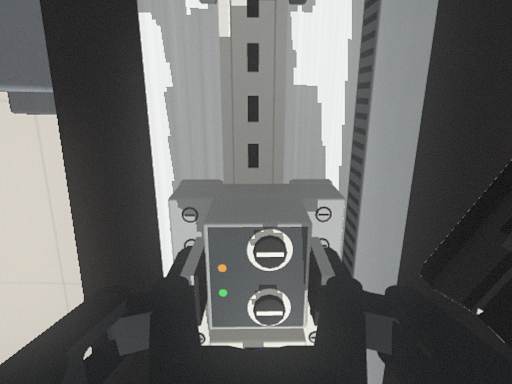

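Shoulders level with M2's (53.2 vs 53.4): seated. Release.

{"name": "play_rows", "arguments": {"series": [[0,0,0,0],[0,0,0,0],[0,0,0,0],[-0.001,0,0,0],[-0.03,0,0,0],[-0.08,0,0,0],[-0.11,0,0,0],[-0.11,0,0,0],[-0.11,0,0,0]], "claw": 75}}

```text
t: 21.0
tcp_pos: [0.4643, -0.189, 0.1724]
tool_rot: [0.496, 0.503, -0.488, 0.512]
force: [-0.1, -0.0, -0.4]
finger_gap: 0.751
```

Run:
```python
from h import *
rel([.4185,.2738,.17],-1.1)
```

```text
t 21.0 tcp [ 0.4643 -0.189   0.1724] toolx [ 0.017 -0.001 -1.   ] jawyaw 1.75 q6 -0.653 gap 0.751 F [-0.1 -0.  -0.4]
ROW [0.0011, -0.0317, -0.4639] spin 2.85
```

{"name": "play_rows", "arguments": {"series": [[0.001,-0.032,-0.464,2.8],[0.001,-0.032,-0.464,2.8],[0.001,-0.032,-0.464,2.8],[0.001,-0.032,-0.464,2.8],[0.001,-0.032,-0.464,2.8],[0.001,-0.032,-0.464,2.8],[0.001,-0.032,-0.464,2.8],[0.001,-0.032,-0.464,2.8],[0.001,-0.032,-0.464,2.8],[0.001,-0.032,-0.464,2.8],[0.001,-0.032,-0.464,2.8],[0.001,-0.032,-0.464,2.8]], "claw": 80}}

```text
t: 22.2
tcp_pos: [0.417, 0.2733, 0.1686]
tool_rot: [0.507, 0.492, -0.502, 0.5]
force: [-0.3, 0.2, 0.0]
finger_gap: 0.801
```

Run:
```python
from h import *
from station import snapshot
s=snapshot("wrist");cv2.imwrite("pics/w16.png",s["image"])
W=cloud(s);blobs(W,s["depth"],.06,.075,(.3,.5,.2,.35),100)
s=snapshot("top");W=cloud(s);print("nose");blobs(W,s["depth"],.074,.095,(.4,.55,-.35,-.05))
print("sh");blobs(W,s["depth"],.045,.06,(.4,.55,-.35,0))
rel([.4185,.2738,.045],-1.1)
```

```text
px [257. 190.] n 4858 mean [0.4195 0.2758 0.0712] z 0.0713 rect c [419.5 273.5] size [70.1 45.1] ang 89.2
nose
px [341. 227.] n 146 mean [ 0.4679 -0.2694  0.0833] z 0.0832 rect c [ 468.3 -270.5] size [44.7 18. ] ang 1.2
px [308. 229.] n 401 mean [ 0.4659 -0.188   0.0839] z 0.0837 rect c [ 466.3 -188.6] size [45.2 52.3] ang 1.8
px [328. 228.] n 268 mean [ 0.4672 -0.2373  0.0841] z 0.0837 rect c [ 467.7 -238.2] size [44.5 35.4] ang 2.6
sh
px [324. 216.] n 122 mean [ 0.5001 -0.2353  0.0515] z 0.0513 rect c [ 488.8 -237.3] size [47.8 34.1] ang 1.1
px [337. 215.] n 59 mean [ 0.5022 -0.2678  0.0512] z 0.0513 rect c [ 497.2 -268.2] size [17.2 29.1] ang 88.7
px [305. 216.] n 160 mean [ 0.5013 -0.1872  0.0512] z 0.0512 rect c [ 499.4 -187.3] size [24.  52.5] ang 4.3
px [347. 228.] n 58 mean [ 0.4677 -0.2913  0.0534] z 0.0534 rect c [ 467.6 -291.4] size [35.9  9.8] ang 3.0
px [257. 233.] n 59 mean [ 0.461  -0.0616  0.0537] z 0.0538 rect c [460.9 -61.5] size [ 7.6 35.5] ang 88.5
px [327. 242.] n 134 mean [ 0.4347 -0.2382  0.0514] z 0.0515 rect c [ 439.7 -238.8] size [35.8 32.2] ang 88.4
px [307. 243.] n 195 mean [ 0.433  -0.1886  0.0515] z 0.0514 rect c [ 435.5 -189.5] size [29.6 52.9] ang 0.1
px [340. 241.] n 67 mean [ 0.4354 -0.2709  0.0507] z 0.0508 rect c [ 435.3 -271.2] size [17.8 20.1] ang 88.7
t 22.3 tcp [0.4177 0.2725 0.1692] toolx [ 0.015 -0.002 -1.   ] jawyaw -1.13 q6 0.384 gap 0.798 F [0.3 0.1 0.5]
ROW [0.1242, -0.001, -0.0016] spin -0.03
```

View pics/w16.png

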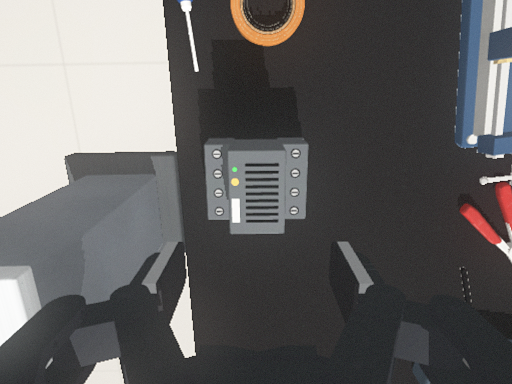

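{"name": "play_rows", "arguments": {"series": [[0.05,-0.0005,-0.0014,0],[0.09,-0.0005,-0.0014,0],[0.11,-0.0005,-0.0014,0],[0.118,-0.0005,-0.0014,0],[0.124,-0.0005,-0.0014,0],[0.124,-0.0005,-0.0014,0],[0.124,-0.0005,-0.0014,0]], "claw": 70}}

```text
t: 23.0
tcp_pos: [0.4199, 0.2736, 0.0462]
tool_rot: [0.509, 0.49, -0.501, 0.499]
force: [0.0, 1.2, 0.1]
finger_gap: 0.698
```

{"name": "play_rows", "arguments": {"series": [[0,0,0,0],[0,0,0,0],[0,0,0,0],[0,0,0,0],[0,0,0,0],[0,0,0,0]], "claw": 30, "force": 70}}

```text
t: 23.6
tcp_pos: [0.4199, 0.2737, 0.0477]
tool_rot: [0.509, 0.49, -0.501, 0.5]
force: [-0.8, -1.5, 6.4]
finger_gap: 0.51
```

{"name": "play_rows", "arguments": {"series": [[-0.01,0,0,0],[-0.04,0,0,0],[-0.08,0,0,0],[-0.12,0,0,0],[-0.12,0,0,0],[-0.12,0,0,0]]}}

```text
t: 24.2
tcp_pos: [0.4179, 0.274, 0.1689]
tool_rot: [0.51, 0.49, -0.5, 0.5]
force: [-0.8, 0.2, -3.5]
finger_gap: 0.513
```

Run:
```python
from h import *
from station import snapshot
# M3 +y face -188.6+26.25=-162.3; gap 6 + 35 -> -121.3
rel([.4635,-.1213,.17],TH)
s=snapshot("wrist");cv2.imwrite("pics/w17.png",s["image"])
```

```text
t 24.2 tcp [0.4179 0.274  0.1689] toolx [ 0.02 -0.   -1.  ] jawyaw -1.14 q6 0.387 gap 0.513 F [-0.8  0.2 -3.5]
ROW [-0.0001, 0.0535, 0.3943] spin -2.79
```

View pics/w17.png

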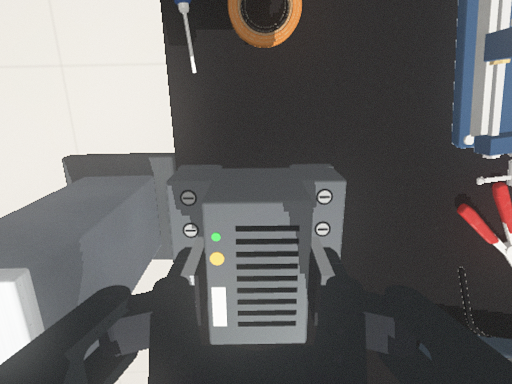

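{"name": "play_rows", "arguments": {"series": [[0,0.0535,0.394,-2.8],[0,0.0535,0.394,-2.8],[0,0.0535,0.394,-2.8],[0,0.0535,0.394,-2.8],[0,0.0535,0.394,-2.8],[0,0.0535,0.394,-2.8],[0,0.0535,0.394,-2.8],[0,0.0535,0.394,-2.8],[0,0.0535,0.394,-2.8],[0,0.0535,0.394,-2.8],[0,0.0535,0.394,-2.8]]}}

```text
t: 25.35
tcp_pos: [0.4607, -0.1199, 0.1675]
tool_rot: [0.496, 0.504, -0.489, 0.51]
force: [-0.4, 0.4, -4.0]
finger_gap: 0.513
```

Run:
```python
from h import *
from station import snapshot
s=snapshot("wrist");cv2.imwrite("pics/w18.png",s["image"])
W=cloud(s); blobs(W,s["depth"],.12,.2,(.4,.55,-.4,.45))
print("rail");blobs(W,s["depth"],.018,.028,(.35,.55,-.4,.1),100)
rel([.4640,-.1213,.062],TH)
```

```text
px [257. 244.] n 25373 mean [ 0.4614 -0.1086  0.1799] z 0.1907 rect c [ 461.9 -120.2] size [90.4 71. ] ang 1.8
rail
px [240. 103.] n 111 mean [ 0.447  -0.0524  0.0244] z 0.0243 rect c [446.7 -52.4] size [ 6.  12.5] ang 1.1
px [274. 104.] n 115 mean [ 0.4764 -0.0518  0.0244] z 0.0243 rect c [475.5 -51.6] size [ 8.6 12.4] ang 1.7
px [325. 129.] n 170 mean [ 0.5228 -0.0724  0.0231] z 0.0231 rect c [522.9 -73.7] size [ 1.5 59.4] ang 0.9
px [241. 148.] n 290 mean [ 0.4484 -0.0908  0.0241] z 0.0242 rect c [448.4 -90.6] size [ 5.5 38.3] ang 0.9
px [273. 147.] n 293 mean [ 0.4773 -0.0892  0.024 ] z 0.0242 rect c [477.3 -89.4] size [ 5.6 37.2] ang 2.3
t 25.4 tcp [ 0.461  -0.1196  0.1678] toolx [ 0.013  0.    -1.   ] jawyaw 1.73 q6 -0.529 gap 0.511 F [ 0.3  0.3 -3.7]
ROW [0.1059, 0.0016, 0.0018] spin 0.08
```

View pics/w18.png

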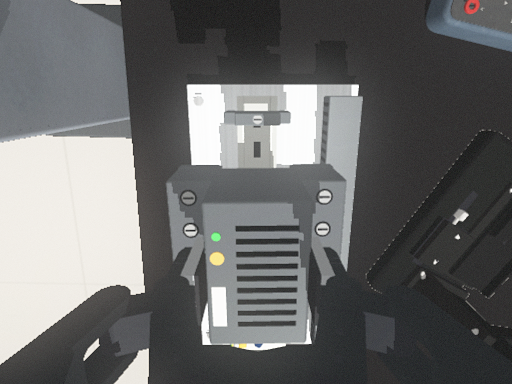

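{"name": "play_rows", "arguments": {"series": [[0.03,0.001,0.0012,0],[0.06,0.001,0.0012,0],[0.08,0.001,0.0012,0],[0.09,0.001,0.0012,0],[0.096,0.001,0.0012,0],[0.1,0.001,0.0012,0],[0.103,0.001,0.0012,0],[0.105,0.001,0.0012,0],[0.107,0.001,0.0012,0],[0.107,0.001,0.0012,0]]}}

```text
t: 26.4
tcp_pos: [0.4638, -0.1209, 0.0617]
tool_rot: [0.496, 0.504, -0.489, 0.511]
force: [0.2, 0.8, 1.7]
finger_gap: 0.51
```

Run:
```python
from h import *
from station import snapshot
rel([.4638,-.1213,.062],TH)
s=snapshot("wrist");cv2.imwrite("pics/w19.png",s["image"])
W=cloud(s); 
print("sh");blobs(W,s["depth"],.045,.06,(.4,.55,-.3,-.05))
```

```text
t 26.4 tcp [ 0.4638 -0.1209  0.0617] toolx [ 0.014 -0.    -1.   ] jawyaw 1.72 q6 -0.534 gap 0.51 F [0.2 0.8 1.7]
ROW [-0.0003, -0.0, 0.0004] spin 0.07
sh
px [253. 132.] n 1743 mean [ 0.4619 -0.0626  0.055 ] z 0.0551 rect c [461.9 -63. ] size [36.1 10.2] ang 1.6
px [255. 206.] n 5529 mean [ 0.4637 -0.0998  0.053 ] z 0.0532 rect c [ 464.6 -108.6] size [90.6 46.2] ang 2.5
px [205. 330.] n 273 mean [ 0.437  -0.1757  0.053 ] z 0.0532 rect c [ 436.6 -175.5] size [ 6. 23.] ang 4.4
px [310. 330.] n 265 mean [ 0.4975 -0.1746  0.0532] z 0.0534 rect c [ 497.7 -174.1] size [23.6  6.6] ang 85.5
```

View pics/w19.png

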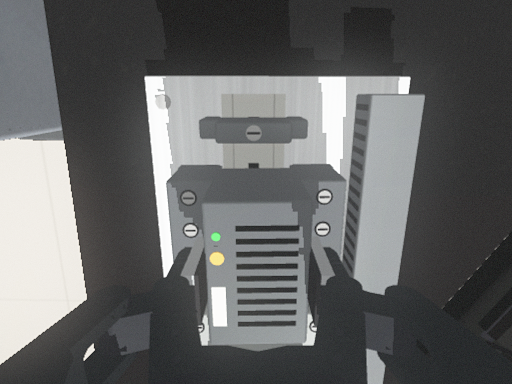

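Seated, level with the neighbour. Release and back off upward and aside for a clear view.

{"name": "play_rows", "arguments": {"series": [[0,0,0,0],[0,0,0,0],[0,0,0,0],[-0.001,0,0,0],[-0.03,0,0,0],[-0.08,0,0,0],[-0.12,0,0,0],[-0.14,0,-0.04,0],[-0.14,0,-0.09,0],[-0.14,0,-0.14,0],[-0.14,0,-0.19,0],[-0.14,0,-0.22,0],[-0.14,0,-0.22,0]], "claw": 75}}

```text
t: 27.75
tcp_pos: [0.4541, 0.1023, 0.2015]
tool_rot: [0.495, 0.505, -0.487, 0.512]
force: [-0.3, -0.5, -0.1]
finger_gap: 0.747
```

Run:
```python
from h import *
from station import snapshot,manip
s=snapshot("top");W=cloud(s);print("nose");blobs(W,s["depth"],.074,.095,(.4,.55,-.35,-.03))
print("sh");blobs(W,s["depth"],.045,.06,(.4,.55,-.35,0))
cv2.imwrite("pics/tend.png",cv2.resize(s["image"][120:280,140:420],None,fx=2.8,fy=2.8,interpolation=cv2.INTER_CUBIC))
z=snapshot("side");cv2.imwrite("pics/send.png",cv2.resize(z["image"][150:320,160:320],None,fx=3.5,fy=3.5,interpolation=cv2.INTER_CUBIC))
o=pickle.load(open("top0.pkl","rb"))
d=cv2.absdiff(s["image"],o["image"]).max(2)
for n,(a,b,c,e) in dict(meter=(200,240,125,182),cutters=(135,178,143,180),driver=(378,402,190,252)).items(): print(n,d[c:e,a:b].mean(),np.percentile(d[c:e,a:b],99))
rel([.46,.1,.2],TH)
```

```text
nose
px [341. 227.] n 145 mean [ 0.4682 -0.2694  0.0834] z 0.0832 rect c [ 468.3 -270.2] size [44.8 17.7] ang 2.6
px [308. 229.] n 401 mean [ 0.4659 -0.1879  0.0839] z 0.0839 rect c [ 466.3 -188.4] size [45.3 52.1] ang 1.5
px [328. 228.] n 269 mean [ 0.4672 -0.2373  0.0841] z 0.0835 rect c [ 467.5 -238.2] size [44.1 35.2] ang 1.9
px [280. 230.] n 532 mean [ 0.4638 -0.1196  0.0833] z 0.0834 rect c [ 464. -120.] size [45.3 69.9] ang 2.1
sh
px [324. 216.] n 121 mean [ 0.5003 -0.2354  0.0517] z 0.0516 rect c [ 488.7 -236.9] size [34.2 48.7] ang 89.6
px [337. 215.] n 58 mean [ 0.5021 -0.2679  0.0516] z 0.0515 rect c [ 497.4 -268.5] size [17.1 29. ] ang 88.3
px [305. 217.] n 169 mean [ 0.4996 -0.1858  0.0513] z 0.0512 rect c [ 486.5 -187.5] size [49.6 51.3] ang 1.4
px [278. 217.] n 207 mean [ 0.4992 -0.1186  0.0515] z 0.0515 rect c [ 499.1 -118.7] size [19.8 69.7] ang 1.9
px [347. 228.] n 58 mean [ 0.4677 -0.2914  0.0531] z 0.053 rect c [ 467.6 -291.5] size [35.8 10. ] ang 3.8
px [257. 233.] n 59 mean [ 0.4611 -0.0616  0.0533] z 0.0534 rect c [460.9 -61.5] size [ 7.6 35.6] ang 88.6
px [327. 242.] n 135 mean [ 0.4348 -0.2383  0.0516] z 0.0517 rect c [ 439.7 -239. ] size [35.7 32.3] ang 88.6
px [307. 243.] n 194 mean [ 0.433  -0.1888  0.0515] z 0.0515 rect c [ 436.2 -189.4] size [29.7 52.4] ang 1.7
px [340. 241.] n 67 mean [ 0.4353 -0.2708  0.0513] z 0.0516 rect c [ 435.3 -271.1] size [17.7 20.2] ang 88.1
px [280. 245.] n 253 mean [ 0.4304 -0.1211  0.0514] z 0.0515 rect c [ 430.5 -121.4] size [68.6 22.5] ang 88.8
meter 2.142105263157895 6.0
cutters 6.8346951602765555 166.0
driver 2.525537634408602 7.0
t 27.85 tcp [0.455  0.0995 0.2015] toolx [ 0.014 -0.001 -1.   ] jawyaw 1.86 q6 -0.058 gap 0.752 F [ 0.   0.6 -1.2]
ROW [0.0016, 0.005, -0.0004] spin 0.21
```

View pics/tend.png

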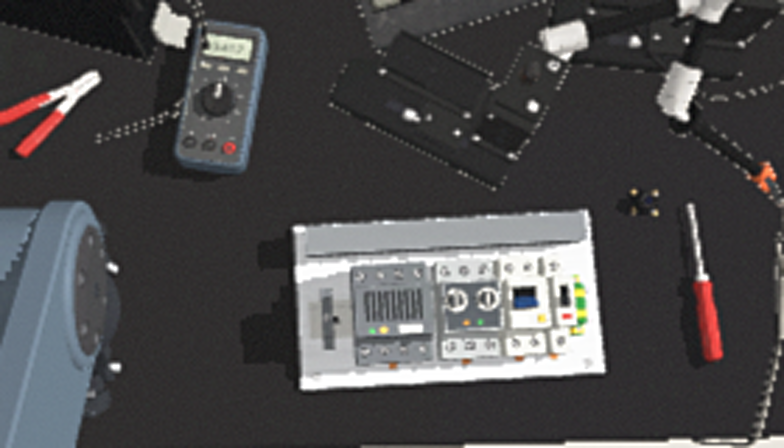

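View pics/send.png

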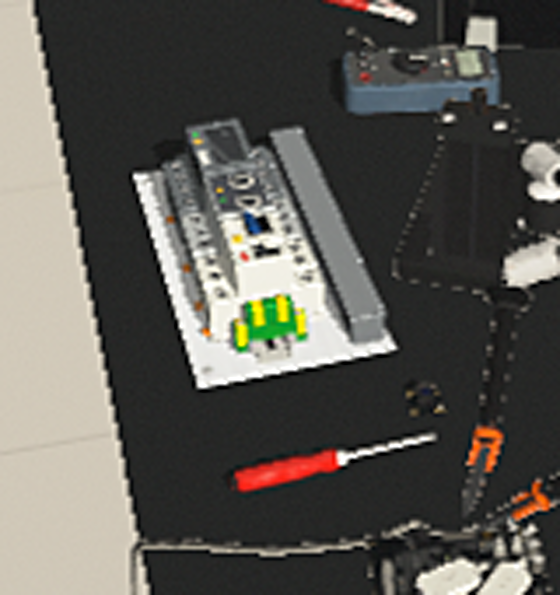

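Run:
```python
from station import manip
print(manip.sign_off())
```

```text
the job is handed in; nothing more can be done
None
```

All four modules are on the rail in order from the earth terminal: 17.5, 35, 52.5 and 70 mm. I handed the job in at about 28 s of the 96 s allowed. No verdict came back, so the results below are my own last measurements.

| Check | Measured | Limit |
|---|---|---|
| Earth terminal to module_1, centre distance | about 21 mm (gap about 7.5 mm) | 30.75 mm |
| module_1 to module_2 | about 32 mm (gap about 6 mm) | 43.25 mm |
| module_2 to module_3 | about 50 mm (gap about 6 mm) | 60.75 mm |
| module_3 to module_4 | about 68 mm (gap about 7 mm) | 78.25 mm |
| Height of the case shoulders above the bench | 51–52 mm (52 mm when fully seated) | – |
| Offset from the rail centre line | within about 1.5 mm | 8 mm |
| Squareness to the rail | within about 1° | 0.20 rad (11.5°) |

- **Arm:** the gripper is open and about 0.2 m clear of the rail, touching nothing.
- **Bystanders:** image comparison shows the multimeter and screwdriver did not move. For the side cutters it did show differences; I put these down to module_3 having been lifted out of that part of the picture. The cutters look in place in the final picture, but I did not measure their position.
- **Cameras:** the top and wrist cameras disagreed by 1–2 mm, within their stated accuracy.

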